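# Pin the board shuttle of a test fixture

## Task

Slide the test fixture's shuttle by its black grip post fully home against the stop, so that its bushing comes under that of the overhanging arm. Then take the longer of the two steel pins from the rack, leaving the shorter one, thread it straight down through the arm's bushing and on through the shuttle's, and finish while still holding it there, upright and still, its collar about 15 mm above the arm and resting on nothing, ready to be clamped. Do not disturb the other things on the bench.

Things in the scene. Friction and masses are not known exactly. Their poses are not given: they have to be found in the camera images.
- fixture: Aluminium test fixture, fixed; base plate 170 x 340 x 12 mm. Origin on the bench under the track's centre line; y axis = slide direction (towards the stop), x = across the track to the column's side, z up. At y = 100 mm a column (x 60 to 92 mm) carries an arm 44 mm wide (y), underside 100 mm and top 120 mm above the bench, reaching over the track to x = -30 mm.
- upper_bush (a point): Centre of the mouth of the upper bushing, on the arm's top face, 120 mm above the bench, at fixture x = 0, y = 100 mm: vertical through hole 14.5 mm in diameter, 20 mm deep, with a flat bronze flange.
- shuttle (a joint): Travel of the shuttle along the fixture's y axis, in m: 0 = far from the stop, 0.120 = home against the stop, where its bushing is centred under the upper one. Slides with about 2 N of friction, no spring, stays where it is left.
- lower_bush (a point): Centre of the mouth of the shuttle's bushing, on top of its aluminium block, 60 mm above the bench: vertical through hole 14.5 mm in diameter, 20 mm deep (underside 40 mm above the bench). It moves with the shuttle and is 40 mm below the arm's underside when home.
- shuttle_grip (a point): Centre of the top of the shuttle's black grip post, 95 mm above the bench. The post is 24 mm (fixture x) by 18 mm (fixture y), stands 45 mm above the shuttle plate (plate top 50 mm above the bench) and 120 mm behind the shuttle's bushing (fixture -y).
- rack: Grey plastic pin rack 60 x 160 x 50 mm, fixed to the bench; origin at the centre of its underside, long side along its y axis. Three upright holes 14.5 mm in diameter, 40 mm deep, at y = -50, 0 and +50 mm; the two pins stand in the outer two, in either order, the middle one is empty.
- long_pin: The longer steel pin, upright in the rack, tip 10 mm above the bench. Origin at the tip, z axis towards the handle. Shank 12 mm in diameter, 110 mm long, its first 8 mm tapered to 5 mm; collar 24 mm in diameter, 110 to 114 mm from the tip; round handle 18 mm in diameter, 114 to 154 mm. 0.11 to 0.22 kg.
- pin_grip (a point): Point on the long pin's axis in its handle, 138 mm from the tip: where to grip it (24 mm above the collar's top).
- pin_collar (a point): Centre of the underside of the long pin's collar, 110 mm from the tip.
- short_pin: The shorter steel pin, in the other outer hole: same collar and handle, shank only 55 mm long; origin at its tip. Too short to reach the shuttle's bushing; it stays in the rack.
- solder_spool: Bystander: solder spool, 60 mm in diameter, 40 mm high; origin under its centre.
- wash_bottle: Bystander: white bottle, 64 mm in diameter, 150 mm high; origin under its centre.
- standoff_jar: Bystander: small glass jar, 48 mm in diameter, 60 mm high; origin under its centre.
- screwdriver: Bystander: screwdriver lying on the bench.
- meter: Bystander: handheld meter lying flat, 160 x 85 x 34 mm; origin under its centre.
There are look-alikes about, which are no part of the job. Leave any green or purple look-alike of the long_pin alone.

How it is judged:
By the outcome, as a careful person would: the job done as asked, in the order asked, and still so for the second after the job is handed in, while the arm keeps its last pose, push and grip.
It also fails if it takes over 61 s, if anything falls off the work surface, if the arm or the gripper's body presses on something with over 40 N, if the wrist force passes 120 N, or if a joint passes its speed limit or range.

## Robot

A 6-joint arm with a two-finger parallel gripper is mounted at the origin on the work surface. World frame = base frame: x ahead of the robot, y to its left, z up, the work surface at z = 0. Lengths are in mm, angles in rad, forces in N, time in s.
With the tool pointing down it reaches from about 375 to 975 mm from the base axis. Payload 3.8 kg.
Tool frame: the origin (TCP) lies at the very end of the fingers, on their centre line; the grasp point (between the pads) lies bot.grasp_offset behind it (bot.grasp_offset is the distance from the TCP to the grasp point, in mm); z points along the fingers, y is the line along which they close (so a half turn about z gives the same grasp; the last joint's range is limited). The gripper opens to 85 mm and grips with 20 to 120 N. Pads are 22 mm wide; open, the fingers measure 114 mm over their backs; the gripper's body (76 mm by 85 mm) begins 54 mm behind the grasp point. The pads swing forward as they close: fully open they stand 13 mm farther back than shut.
Start: joints at [-1.143, 0.264, 1.604, -0, 1.274, -0.037], TCP at [302.559, -603.387, 231.28] pointing down, gripper open.
Joint ranges: [-2.63, 2.63], [-0.94, 2.18], [0.31, 2.57], [-1.31, 4.45], [0, 2.66], [-2.55, 2.55]. Speed limits (rad/s): [2.57, 2.57, 3.14, 3.14, 3.14, 3.14].

## Interface

Orientations are given as a unit quaternion [x, y, z, w].
In Python, from station import sensors, capture, calibration, ticket, bot gives the robot as it stands.
- The arm moves only by the tool servo_tool, never from a script. Its argument "plan" is a list of rows, each an object with "translation": the shift along the tool's x, y, z in units of 25 mm (1.0 is 25 mm), a list of three; "spin": the turn about the tool's z in units of 6 degrees (1.0 is 6 degrees). In form: [{"translation": [dx, dy, dz], "spin": spin}, ...]. A call has 1 to 20 rows; each row shifts and turns the commanded pose from where the row before left it, along the tool's axes as they then stand; what a row does not reach is not made up. A row lasts 1/8 s, in which the tool goes at most 62.5 mm and 10.7 degrees, less where a joint would pass 70% of its speed; a pose out of reach is approached as far as the arm can. A call is refused whole if a number of a shift passes 1 or a number of a turn 1, either way. A call with a gripper value outside its range is refused whole. "gripper" is the finger opening in mm, from 0 to 85.4, set as the call begins (left out, the last holds). The fingers move at their own pace and stop on an object; "grip_force" is the grip in N (left out, the last holds). Time passes only in rows, so rows that do not move let the fingers close. It gives the time, the measured TCP pose, the force, the opening and the grip force at its end, in the units of the state.
- sensors.get_obs(): the state, without advancing time (a new reading comes with each control period).
- capture(name): name is "scene" or "top" or "wrist"; returns the picture (384x512x3 uint8, red, green, blue); there is no depth.
- calibration(name): a dict with "fx", "fy", "cx", "cy" (pixels), "extrinsics" (4x4, takes a point from world to camera coordinates); the wrist camera has in their place "hand_eye" (4x4, takes a point from camera to tool coordinates, whose origin is the TCP and whose axes are the flange's). Camera axes: x right, y down, z forward; pixel columns grow to the right and rows downward; lengths in mm; the calibration is good to about 2 mm. The wrist camera is an equidistant fisheye: a pixel r from the principal point sees the ray r / f radians off the axis. A picture is of the moment at which its call begins: read the wrist's pose just before it. calibration takes no time and is no camera call.
- ticket.job_done(): hands the job in; it is judged then, once.
The state is a dict: "clock": time; "joint_pos": joint angles; "joint_velocities": joint speeds; "tau": joint torques, N m; "ee_pos": TCP position; "orientation": TCP orientation; "force": force on the tool from outside, world axes, zero at the start; "torque": the same for the moment, N m; "finger_gap": finger opening in mm; "grip_force": force on a finger pad.
Only numpy, scipy, OpenCV 4.12 (cv2) and the standard library are available. Lean on these libraries where they do the work, as an engineer would, in place of code of your own. Each camera call takes 0.05 s, during which the arm holds its last target. There are 200 camera calls.

## Working session

There is one attempt and no reset: what is moved stays moved. The work goes in short steps, Python scripts to look and compute and a tool call to move; the robot and the scene stay as the last step left them, time stands still between calls to the robot, and variables do not carry over. Pictures are saved under pics/ and viewed, at most 10 in all, crops included, and the job is handed in when it is done.

Besides the shell and the picture viewer there is one more tool, called after "Request:" by a JSON object that holds its "api" and its "payload", one argument or row to a line. servo_tool: Moves the arm, as the interface text tells. Its arguments: {"type":"object","properties":{"plan":{"type":"array"},"gripper":{"type":"number"},"grip_force":{"type":"number"}},"required":["plan"]}

```bash
mkdir -p pics
python3 - <<'E'
from station import sensors, capture, calibration, bot
import cv2,numpy as np
for n in ("scene","top"):
    im=capture(n); cv2.imwrite(f"pics/{n}0.png",im[:,:,::-1]); 
a=cv2.imread("pics/scene0.png");b=cv2.imread("pics/top0.png")
for n in ("scene","top","wrist"):
    c=calibration(n); print(n,{k:np.round(np.array(v),3).tolist() for k,v in c.items()})
print(bot.grasp_offset, sensors.get_obs())
E
```

```text
scene {'fx': 408.176, 'fy': 408.176, 'cx': 251.011, 'cy': 186.711, 'extrinsics': [[0.571, 0.821, -0.005, -278.45], [0.465, -0.328, -0.822, -149.358], [-0.676, 0.468, -0.569, 1523.361], [0.0, 0.0, 0.0, 1.0]]}
top {'fx': 434.454, 'fy': 434.454, 'cx': 252.664, 'cy': 201.549, 'extrinsics': [[-0.024, -1.0, 0.013, -14.135], [-0.992, 0.022, -0.126, 536.864], [0.125, -0.016, -0.992, 1267.207], [0.0, 0.0, 0.0, 1.0]]}
wrist {'fx': 297.319, 'fy': 297.319, 'cx': 254.27, 'cy': 187.707, 'hand_eye': [[0.001, -0.958, -0.286, 72.309], [1.0, 0.001, 0.0, -1.03], [0.0, -0.286, 0.958, -143.383], [0.0, 0.0, 0.0, 1.0]]}
18.700000000000003 {'clock': 0.1, 'joint_pos': array([-1.14291335e+00,  2.64674589e-01,  1.60527710e+00,  1.48474690e-05,
        1.27370507e+00, -3.68952630e-02]), 'joint_velocities': array([-0.00163506, -0.00160658, -0.00433313, -0.00040643, -0.00148283,
        0.00179931]), 'tau': array([ 8.52854146e-05, -5.16705108e+01, -3.68592095e+01, -1.34914085e-04,
        6.29699338e-03, -2.63768510e-05]), 'ee_pos': array([ 302.27451245, -602.77398764,  230.06728568]), 'orientation': array([ 9.73118936e-01,  2.30300830e-01, -1.93515536e-04, -1.01376924e-03]), 'force': array([0.18962033, 0.668689  , 1.44178732]), 'torque': array([-0.07480157, -0.02786063,  0.03908507]), 'grip_force': 0.0, 'finger_gap': 85.30701084519386}
```

View pics/scene0.png

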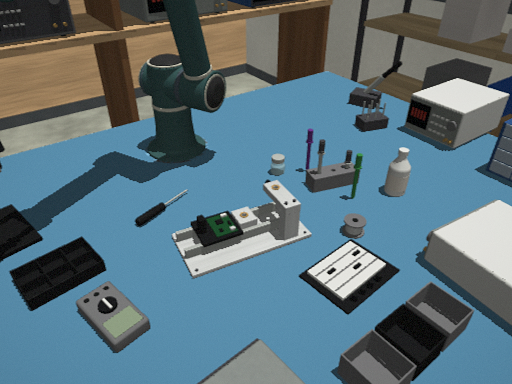

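View pics/top0.png

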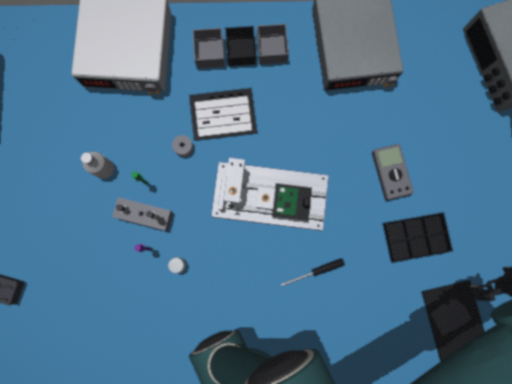

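The scene view shows the rack near (333,177) with a tall black-handled pin at its left end (321,155), a short pin on the right (348,158), and green and purple decoys beside the rack. The top view shows the fixture at (270,195), its arm bushing near (232,190), the shuttle bushing near (265,198) and the post near (307,202). The rack is near (142,213).

Run:
```python
import cv2,numpy as np
b=cv2.imread("pics/top0.png");a=cv2.imread("pics/scene0.png")
f=cv2.resize(b[150:240,205:338],None,fx=6,fy=6,interpolation=cv2.INTER_CUBIC)
cv2.imwrite("pics/c1.png",f)
r=cv2.resize(b[160:260,95:195],None,fx=4,fy=4,interpolation=cv2.INTER_CUBIC)
s=cv2.resize(a[120:220,290:390],None,fx=4,fy=4,interpolation=cv2.INTER_CUBIC)
cv2.imwrite("pics/c2.png",np.hstack([r,s]))
```

```text
(no output)
```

View pics/c1.png

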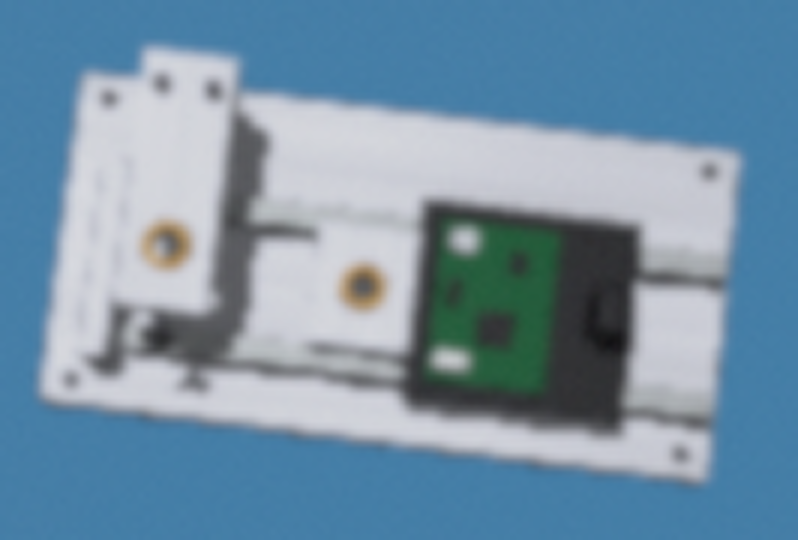

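View pics/c2.png

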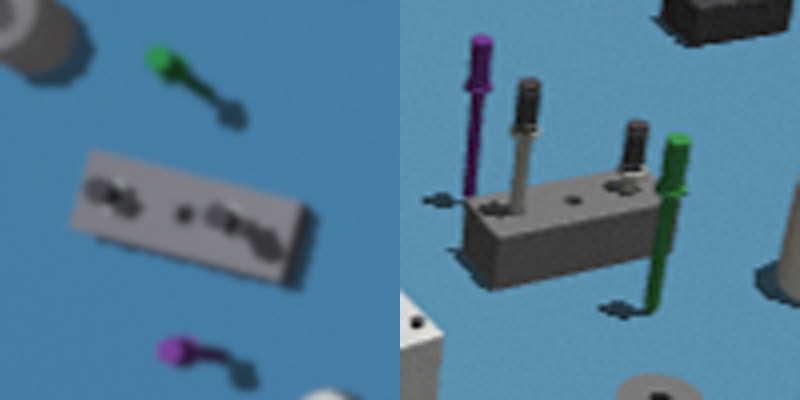

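The crops give these pixel positions:
- **c1:** upper bushing (167,245), shuttle bushing (362,287), post at the black plate's right end near (607,315), base screws (109,98), (709,171), (70,379) and (681,454).
- **c2:** the rack's middle hole is at (184,213) and the long pin's handle top is near (221,215) in the top view. In the scene half, the long pin is the left one (handle top (129,83)), with the short pin on the right.

```bash
cat > h.py <<'E'
import numpy as np,cv2
from station import sensors,capture,calibration
def ray(n,p):
    c=calibration(n);E=np.array(c["extrinsics"]);R=E[:3,:3];o=-R.T@E[:3,3]
    d=R.T@np.array([(p[0]-c["cx"])/c["fx"],(p[1]-c["cy"])/c["fy"],1]);return o,d
def at(n,p,z):
    o,d=ray(n,p);return o+d*(z-o[2])/d[2]
def proj(n,X):
    c=calibration(n);E=np.array(c["extrinsics"]);q=E[:3,:3]@X+E[:3,3];return np.array([c["fx"]*q[0]/q[2]+c["cx"],c["fy"]*q[1]/q[2]+c["cy"]])
def yaw():
    from scipy.spatial.transform import Rotation as R
    M=R.from_quat(sensors.get_obs()["orientation"]).as_matrix();return M
E
python3 - <<'E'
from h import *
f=lambda x,y:((x+.5)/6-.5+205,(y+.5)/6-.5+150)
g=lambda x,y:((x+.5)/4-.5+95,(y+.5)/4-.5+160)
s=lambda x,y:((x+.5)/4-.5+290,(y+.5)/4-.5+120)
P=lambda l,v:print(l,np.round(v,1))
for l,p,z in [("ub",(167,245),120),("lb",(362,287),60),("post",(607,315),95),("s1",(109,98),12),("s2",(709,171),12),("s3",(70,379),12),("s4",(681,454),12)]: P(l,at("top",f(*p),z))
for l,p,z in [("mid",(184,213),50),("c1",(93,150),50),("c2",(307,207),50),("c3",(72,227),50),("c4",(285,280),50)]: P(l,at("top",g(*p),z))
P("longtop top",at("top",g(221,215),164));P("longtop scene",at("scene",s(129,83),164))
P("mid scene",at("scene",s(173,200),50))
P("long exit scene",at("scene",s(118,212),50))
print(yaw())
E
```

```text
ub [558.2  30.8 120. ]
lb [544.5 -62.5  60. ]
post [ 523.7 -177.3   95. ]
s1 [651.7  62.3  12. ]
s2 [ 607.  -244.1   12. ]
s3 [507.4  84.3  12. ]
s4 [ 462.3 -223.5   12. ]
mid [508.2 303.6  50. ]
c1 [556.4 370.8  50. ]
c2 [510.6 213.5  50. ]
c3 [499.8 385.3  50. ]
c4 [457.3 229.6  50. ]
longtop top [494.2 251.3 164. ]
longtop scene [493.8 253.3 164. ]
mid scene [507.1 302.6  50. ]
long exit scene [495. 255.  50.]
[[ 8.93922981e-01  4.48219804e-01 -8.43571058e-04]
 [ 4.48220588e-01 -8.93921000e-01  1.88390250e-03]
 [ 9.03165264e-05 -2.06216966e-03 -9.99997870e-01]]
```

Request:
{"api": "servo_tool", "payload": {
  "plan": [
    {"translation":[0,0,0],"spin":0.97},
    {"translation":[0,0,0],"spin":0.97},
    {"translation":[0,0,0],"spin":0.97},
    {"translation":[0,0,0],"spin":0.97},
    {"translation":[0,0,0],"spin":0.97},
    {"translation":[0,0,0],"spin":0.97},
    {"translation":[0,0,0],"spin":0}
  ],
  "gripper": 50
}}

```text
clock: 0.98
ee_pos: [302.4, -603.1, 230.6]
orientation: [0.997, -0.072, -0.0, -0.0]
force: [-0.5, -0.0, -1.1]
finger_gap: 49.8
grip_force: 0.0
```

Request:
{"api": "servo_tool", "payload": {
  "plan": [
    {"translation":[0.36,-1,0],"spin":0},
    {"translation":[0.36,-1,0],"spin":0},
    {"translation":[0.36,-1,0],"spin":0},
    {"translation":[0.36,-1,0],"spin":0},
    {"translation":[0.36,-1,0],"spin":0},
    {"translation":[0.36,-1,0],"spin":0},
    {"translation":[0.36,-1,0],"spin":0},
    {"translation":[0.36,-1,0],"spin":0},
    {"translation":[0.36,-1,0],"spin":0},
    {"translation":[0.36,-1,0],"spin":0},
    {"translation":[0.36,-1,0],"spin":0},
    {"translation":[0.36,-1,0],"spin":0},
    {"translation":[0.36,-1,0],"spin":0},
    {"translation":[0.36,-1,0],"spin":0},
    {"translation":[0.36,-1,0],"spin":0},
    {"translation":[0.36,-1,0],"spin":0},
    {"translation":[0.36,-1,0],"spin":0},
    {"translation":[0.36,-1,0],"spin":0},
    {"translation":[0,0,0],"spin":0},
    {"translation":[0,0,0],"spin":0}
  ]
}}

```text
clock: 3.48
ee_pos: [527.5, -181.0, 231.4]
orientation: [0.997, -0.072, -0.0, 0.0]
force: [-0.0, -0.1, 0.4]
finger_gap: 49.9
grip_force: 0.0
```

```bash
cat >> h.py <<'E'
def wat(p,z,o):
    from scipy.spatial.transform import Rotation as R
    c=calibration("wrist");H=np.array(c["hand_eye"]);M=R.from_quat(o["orientation"]).as_matrix()
    d=np.array([p[0]-c["cx"],p[1]-c["cy"]])/c["fx"];t=np.linalg.norm(d)
    v=np.array([*(d/t*np.sin(t)),np.cos(t)])
    v=M@H[:3,:3]@v;s=M@H[:3,3]+o["ee_pos"];return s+v*(z-s[2])/v[2]
def wproj(X,o):
    from scipy.spatial.transform import Rotation as R
    c=calibration("wrist");H=np.array(c["hand_eye"]);M=R.from_quat(o["orientation"]).as_matrix()
    q=H[:3,:3].T@(M.T@(np.array(X)-o["ee_pos"])-H[:3,3])
    t=np.arctan2(np.hypot(q[0],q[1]),q[2]);k=c["fx"]*t/np.hypot(q[0],q[1]);return np.array([q[0]*k+c["cx"],q[1]*k+c["cy"]])
def fx(X):
    d=np.array(X[:2])-[543.7,-68.2];return np.round([d@[.9895,-.1447],d@[.1447,.9895]],1)
def snap(name,x0,x1,y0,y1,k,marks=()):
    o=sensors.get_obs();im=capture("wrist")[:,:,::-1];cv2.imwrite(f"pics/{name}_full.png",im)
    cv2.imwrite(f"pics/{name}.png",cv2.resize(im[y0:y1,x0:x1],None,fx=k,fy=k,interpolation=cv2.INTER_CUBIC))
    import pickle;pickle.dump(o,open(f"pics/{name}.pkl","wb"));return o
E
python3 - <<'E'
from h import *
o=snap("w1",0,512,0,384,1.5)
print(o["clock"],o["ee_pos"],fx(o["ee_pos"]),yaw()[:,0],o["finger_gap"])
for X in [(527.1,-181.2,95),(558.2,30.8,120),(544.5,-62.5,60)]: print(wproj(X,o)*1.5)
E
```

```text
3.475 [ 527.48061959 -180.954829    231.37130922] [   0.3 -113.9] [ 9.89611447e-01 -1.43767808e-01 -4.52062513e-05] 49.93308365952489
[382.59721742 264.79049737]
[ 78.43462427 275.49480656]
[223.44581122 253.52592309]
```

View pics/w1.png

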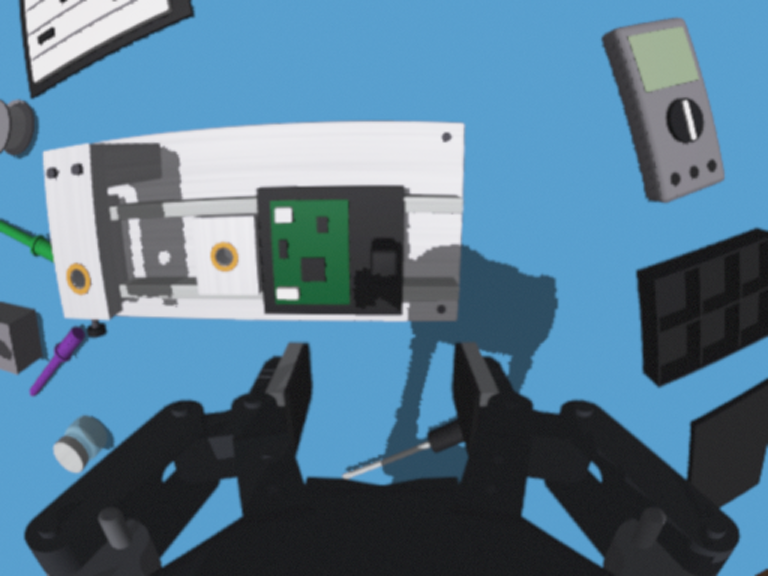

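The wrist view shows the shuttle bushing at (223,256), the upper bushing at (78,278) and the post at (384,257), between the finger planes. All are within about 2 mm of prediction, so I'm descending to grip the post.

Request:
{"api": "servo_tool", "payload": {
  "plan": [
    {"translation":[0,0,0.95],"spin":0},
    {"translation":[0,0,0.95],"spin":0},
    {"translation":[0,0,0.95],"spin":0},
    {"translation":[0,0,0.95],"spin":0},
    {"translation":[0,0,0.95],"spin":0},
    {"translation":[0,0,0.95],"spin":0},
    {"translation":[0,0,0.9],"spin":0},
    {"translation":[0,0,0],"spin":0}
  ]
}}

```text
clock: 4.53
ee_pos: [525.5, -181.4, 64.3]
orientation: [0.997, -0.073, -0.002, -0.001]
force: [-0.7, -0.5, -0.3]
finger_gap: 50.1
grip_force: 0.0
```

Request:
{"api": "servo_tool", "payload": {
  "plan": [
    {"translation":[0,0,0],"spin":0},
    {"translation":[0,0,0],"spin":0},
    {"translation":[0,0,0],"spin":0},
    {"translation":[0,0,0],"spin":0},
    {"translation":[0,0,0],"spin":0},
    {"translation":[0,0,0],"spin":0}
  ],
  "gripper": 10,
  "grip_force": 40
}}

```text
clock: 5.28
ee_pos: [528.7, -182.1, 67.8]
orientation: [0.997, -0.072, 0.001, 0.001]
force: [-1.8, -1.0, 6.6]
finger_gap: 17.4
grip_force: 41.3
```

Request:
{"api": "servo_tool", "payload": {
  "plan": [
    {"translation":[0,-0.2,0],"spin":0},
    {"translation":[0,-0.4,0],"spin":0},
    {"translation":[0,-0.5,0],"spin":0},
    {"translation":[0,-0.5,0],"spin":0},
    {"translation":[0,-0.5,0],"spin":0},
    {"translation":[0,-0.5,0],"spin":0},
    {"translation":[0,-0.5,0],"spin":0},
    {"translation":[0,-0.3,0],"spin":0},
    {"translation":[0,-0.1,0],"spin":0},
    {"translation":[0,0,0],"spin":0},
    {"translation":[0,0,0],"spin":0}
  ]
}}

```text
clock: 6.65
ee_pos: [541.6, -94.7, 67.8]
orientation: [0.997, -0.072, 0.001, -0.0]
force: [-0.7, 0.8, 6.6]
finger_gap: 17.2
grip_force: 41.4
```

Request:
{"api": "servo_tool", "payload": {
  "plan": [
    {"translation":[0,-0.1,0],"spin":0},
    {"translation":[0,-0.1,0],"spin":0},
    {"translation":[0,-0.1,0],"spin":0},
    {"translation":[0,0,0],"spin":0}
  ]
}}

```text
clock: 7.15
ee_pos: [542.5, -88.7, 67.8]
orientation: [0.997, -0.072, 0.001, 0.001]
force: [-1.5, -5.1, 6.3]
finger_gap: 17.3
grip_force: 41.4
```

Request:
{"api": "servo_tool", "payload": {
  "plan": [
    {"translation":[0,-0.06,0],"spin":0},
    {"translation":[0,-0.06,0],"spin":0},
    {"translation":[0,0,0],"spin":0}
  ]
}}

```text
clock: 7.52
ee_pos: [542.5, -88.6, 67.9]
orientation: [0.997, -0.072, 0.001, 0.003]
force: [-3.8, -15.5, 5.8]
finger_gap: 17.6
grip_force: 41.5
```

Request:
{"api": "servo_tool", "payload": {
  "plan": [
    {"translation":[0,0.08,0],"spin":0},
    {"translation":[0,0,0],"spin":0},
    {"translation":[0,0,0],"spin":0}
  ],
  "gripper": 50
}}

```text
clock: 7.9
ee_pos: [541.5, -86.0, 66.1]
orientation: [0.997, -0.072, -0.0, -0.0]
force: [-0.3, 1.1, -0.2]
finger_gap: 50.2
grip_force: 0.0
```

Request:
{"api": "servo_tool", "payload": {
  "plan": [
    {"translation":[0,0,0],"spin":0},
    {"translation":[0,0,-0.5],"spin":0},
    {"translation":[0,0,-1],"spin":0},
    {"translation":[0,0,-1],"spin":0},
    {"translation":[0,0,-1],"spin":0},
    {"translation":[0,0,-1],"spin":0},
    {"translation":[0,0,-1],"spin":0},
    {"translation":[0,0,-1],"spin":0},
    {"translation":[0,0,0],"spin":0}
  ]
}}

```text
clock: 9.02
ee_pos: [543.5, -86.7, 232.2]
orientation: [0.997, -0.072, 0.003, 0.0]
force: [-0.3, -1.0, -0.3]
finger_gap: 50.0
grip_force: 0.0
```

Request:
{"api": "servo_tool", "payload": {
  "plan": [
    {"translation":[-0.26,-0.9,0],"spin":0},
    {"translation":[-0.26,-0.9,0],"spin":0},
    {"translation":[-0.26,-0.9,0],"spin":0},
    {"translation":[-0.26,-0.9,0],"spin":0},
    {"translation":[-0.26,-0.9,0],"spin":0},
    {"translation":[-0.26,-0.9,0],"spin":0},
    {"translation":[-0.26,-0.9,0],"spin":0},
    {"translation":[-0.26,-0.9,0],"spin":0},
    {"translation":[-0.26,-0.9,0],"spin":0},
    {"translation":[-0.26,-0.9,0],"spin":0},
    {"translation":[-0.26,-0.9,0],"spin":0},
    {"translation":[0,0,0],"spin":0},
    {"translation":[0,0,0],"spin":0}
  ]
}}

```text
clock: 10.65
ee_pos: [506.1, 168.3, 228.0]
orientation: [0.997, -0.072, -0.001, 0.0]
force: [0.0, -0.2, -0.5]
finger_gap: 50.1
grip_force: 0.0
```

Run:
```python
from h import *
o=snap("w2",0,512,0,384,1.5)
t=capture("top");cv2.imwrite("pics/top2.png",t[:,:,::-1])
print(o["clock"],o["ee_pos"],o["joint_pos"],yaw()[:,0],o["force"])
for X in [(494,254,164),(508,303,50),(559,30.8,120)]: print(wproj(X,o)*1.5)
```

```text
10.65 [506.08146331 168.30246217 227.98003358] [ 2.74671716e-01 -1.58039472e-03  1.90859062e+00 -5.22076942e-04
  1.23592913e+00  1.98988975e+00] [ 9.89462845e-01 -1.44786115e-01 -5.09411975e-04] [ 0.04765161 -0.21943447 -0.47148327]
[226.16230914 342.97971469]
[211.75203837 273.20788777]
[595.56771768 161.6019207 ]
```

View pics/w2.png

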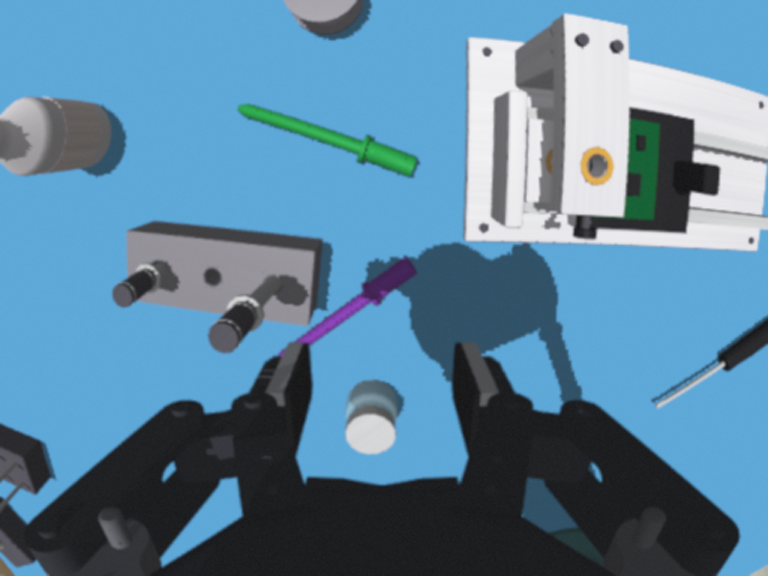

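Run:
```python
from h import *
import pickle
o=pickle.load(open("pics/w2.pkl","rb"))
for l,p,z in [("long",(225,336),164),("collar",(249,308),122),("mid",(211.5,276),50),("ub",(597,165),120),("purple",(405,268),154),("green",(408,165),154)]: print(l,wat(np.array(p)/1.5,z,o).round(1))
g=lambda x,y:((x+.5)/4-.5+95,(y+.5)/4-.5+160)
print(at("top",g(172,350),154),at("top",g(158,58),154))
```

```text
long [498.  253.5 164. ]
collar [498.4 251.9 122. ]
mid [505.8 303.8  50. ]
ub [556.9  30.  120. ]
purple [518.3 155.  154. ]
green [569.2 146.7 154. ]
[405.39850282 285.58942057 154.        ] [603.86203926 296.90798195 154.        ]
```

Run:
```python
import cv2,numpy as np
from station import capture
a=capture("scene")[:,:,::-1];b=cv2.imread("pics/top2.png")
r=cv2.resize(b[140:280,95:235],None,fx=2.8,fy=2.8,interpolation=cv2.INTER_CUBIC)
s=cv2.resize(a[100:240,250:390],None,fx=2.8,fy=2.8,interpolation=cv2.INTER_CUBIC)
cv2.imwrite("pics/c3.png",np.hstack([r,s]))
```

```text
(no output)
```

View pics/c3.png

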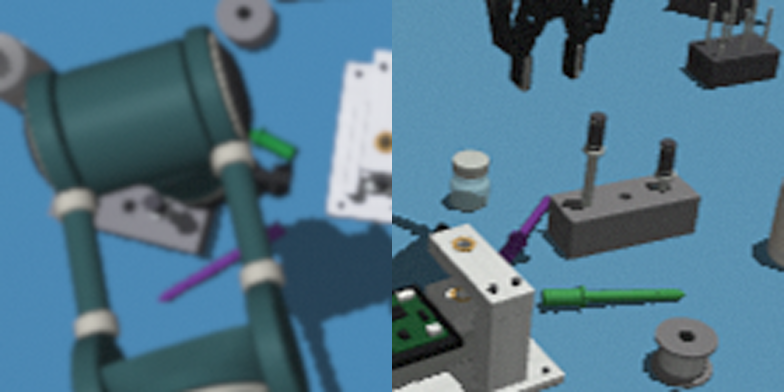

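Both decoys had already toppled by themselves before this, out of my reach, and now lie flat towards the fixture. The long pin still stands at about (497,253). I'm moving over it and descending.

Request:
{"api": "servo_tool", "payload": {
  "plan": [
    {"translation":[-0.22,-0.83,0],"spin":0},
    {"translation":[-0.22,-0.83,0],"spin":0},
    {"translation":[-0.22,-0.83,0],"spin":0},
    {"translation":[-0.22,-0.83,0],"spin":0},
    {"translation":[0,0,0],"spin":0},
    {"translation":[0,0,0],"spin":0},
    {"translation":[0,0,0],"spin":0}
  ]
}}

```text
clock: 11.68
ee_pos: [496.8, 253.5, 228.8]
orientation: [0.997, -0.073, 0.0, 0.0]
force: [0.6, 0.0, -0.4]
finger_gap: 49.8
grip_force: 0.0
```

Run:
```python
from h import *
o=snap("w3",150,362,190,340,3.7)
print(o["clock"],o["ee_pos"],o["joint_pos"],yaw())
f=lambda p:(p-[150,190])*3.7
for X in [(496,253.5,164),(496,253.5,124),(494,255,50),(508,303,50)]: print(f(wproj(X,o)))
```

```text
11.675 [496.81164023 253.47128574 228.75637502] [ 4.27299987e-01  4.44416328e-02  1.86016982e+00 -3.19781369e-04
  1.23712097e+00  2.14345828e+00] [[ 9.89450042e-01 -1.44874472e-01 -4.80891398e-05]
 [-1.44874480e-01 -9.89450013e-01 -2.39123526e-04]
 [-1.29389053e-05  2.43567672e-04 -9.99999970e-01]]
[389.06798426  41.71348921]
[388.42123982 -14.32506347]
[383.630289   -76.41940818]
[219.22763168 -98.30467562]
```

View pics/w3.png

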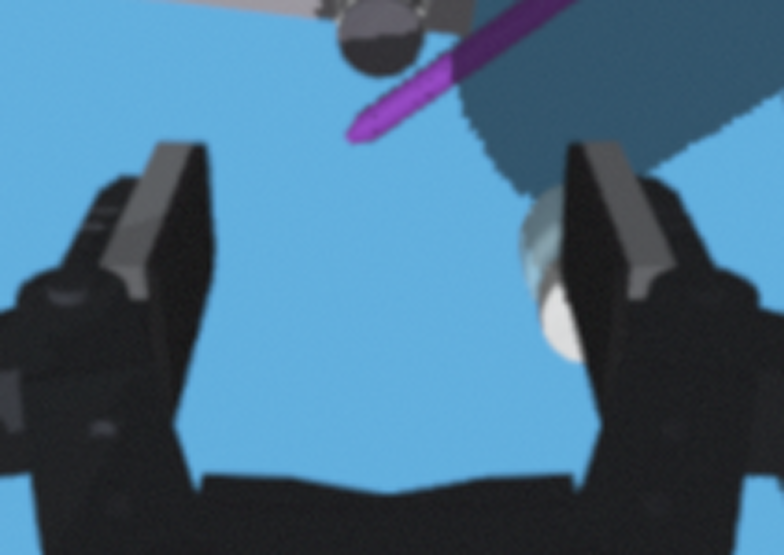

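The handle top is at (381,35) in the crop, about 1.5 mm off prediction and well between the fingers. I'm correcting for that, then descending and gripping.

Request:
{"api": "servo_tool", "payload": {
  "plan": [
    {"translation":[0.02,-0.06,0.5],"spin":0},
    {"translation":[0,0,0.8],"spin":0},
    {"translation":[0,0,0.8],"spin":0},
    {"translation":[0,0,0.8],"spin":0},
    {"translation":[0,0,0.7],"spin":0},
    {"translation":[0,0,0.34],"spin":0},
    {"translation":[0,0,0],"spin":0},
    {"translation":[0,0,0],"spin":0}
  ]
}}

```text
clock: 12.72
ee_pos: [498.0, 255.8, 131.0]
orientation: [0.997, -0.072, 0.001, -0.0]
force: [0.6, 1.1, 1.0]
finger_gap: 49.8
grip_force: 0.0
```

Request:
{"api": "servo_tool", "payload": {
  "plan": [
    {"translation":[0,0,0],"spin":0},
    {"translation":[0,0,0],"spin":0},
    {"translation":[0,0,0],"spin":0},
    {"translation":[0,0,0],"spin":0},
    {"translation":[0,0,0],"spin":0},
    {"translation":[0,0,0],"spin":0},
    {"translation":[0,0,0],"spin":0}
  ],
  "gripper": 10,
  "grip_force": 60
}}

```text
clock: 13.6
ee_pos: [498.0, 255.5, 131.1]
orientation: [0.997, -0.072, 0.001, -0.0]
force: [-0.2, -1.5, 5.9]
finger_gap: 16.6
grip_force: 58.5
```

Request:
{"api": "servo_tool", "payload": {
  "plan": [
    {"translation":[0,0,-0.1],"spin":0},
    {"translation":[0,0,-0.4],"spin":0},
    {"translation":[0,0,-0.8],"spin":0},
    {"translation":[0,0,-0.9],"spin":0},
    {"translation":[0,0,-0.9],"spin":0},
    {"translation":[0,0,-0.9],"spin":0},
    {"translation":[0,0,-0.9],"spin":0},
    {"translation":[0,0,-0.6],"spin":0},
    {"translation":[0,0,0],"spin":0}
  ]
}}

```text
clock: 14.72
ee_pos: [498.1, 255.9, 269.2]
orientation: [0.997, -0.072, 0.001, -0.001]
force: [-0.7, 0.2, -2.0]
finger_gap: 16.3
grip_force: 58.6
```

Request:
{"api": "servo_tool", "payload": {
  "plan": [
    {"translation":[0.1,0.2,0],"spin":0},
    {"translation":[0.2,0.46,0],"spin":0},
    {"translation":[0.3,0.7,0],"spin":0},
    {"translation":[0.34,0.8,0],"spin":0},
    {"translation":[0.34,0.8,0],"spin":0},
    {"translation":[0.34,0.8,0],"spin":0},
    {"translation":[0.34,0.8,0],"spin":0},
    {"translation":[0.34,0.8,0],"spin":0},
    {"translation":[0.34,0.8,0],"spin":0},
    {"translation":[0.34,0.8,0],"spin":0},
    {"translation":[0.34,0.8,0],"spin":0},
    {"translation":[0.26,0.5,0],"spin":0},
    {"translation":[0.1,0.3,0],"spin":0},
    {"translation":[0,0,0],"spin":0},
    {"translation":[0,0,0],"spin":0},
    {"translation":[0,0,0],"spin":0}
  ]
}}

```text
clock: 16.73
ee_pos: [557.5, 31.1, 267.8]
orientation: [0.997, -0.072, -0.0, -0.0]
force: [-0.8, -0.1, -2.5]
finger_gap: 16.4
grip_force: 58.6
```

Run:
```python
from h import *
o=snap("w4",190,320,60,160,6)
b=capture("top");a=capture("scene");cv2.imwrite("pics/t4.png",b[:,:,::-1]);cv2.imwrite("pics/s4.png",a[:,:,::-1])
P=o["ee_pos"];print(o["clock"],P,yaw(),o["force"],o["finger_gap"])
f=lambda p:(p-[190,60])*6
for X in [(558.2,30.8,120),(P[0],P[1],P[2]-119.3),(P[0],P[1],P[2]-9)]: print(wproj(X,o),f(wproj(X,o)),proj("top",np.array(X)),proj("scene",np.array(X)))
```

```text
16.725 [557.46650578  31.07413244 267.79105587] [[ 9.89658280e-01 -1.43445073e-01 -8.46491407e-06]
 [-1.43445072e-01 -9.89658279e-01  5.12724558e-05]
 [-1.57321534e-05 -4.95279602e-05 -9.99999999e-01]] [-0.75663079 -0.12087847 -2.52668841] 16.41576706383589
[254.99774192 172.63201114] [389.98645152 675.79206684] [232.4078357  190.42629104] [275.39891619 187.19436727]
[254.90194335 180.81295147] [389.41166011 724.8777088 ] [231.96930106 189.11978299] [275.62731899 178.15384235]
[255.3798309  232.37622888] [ 392.27898538 1034.25737326] [230.46140211 182.27828993] [276.94136851 141.10016984]
```

Run:
```python
import cv2,numpy as np
w=cv2.imread("pics/w4_full.png");s=cv2.imread("pics/s4.png")
k=lambda i:cv2.resize(i,None,fx=5,fy=5,interpolation=cv2.INTER_CUBIC)
cv2.imwrite("pics/c4.png",np.hstack([k(w[130:250,215:295]),k(s[100:220,240:320])]))
```

```text
(no output)
```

View pics/c4.png

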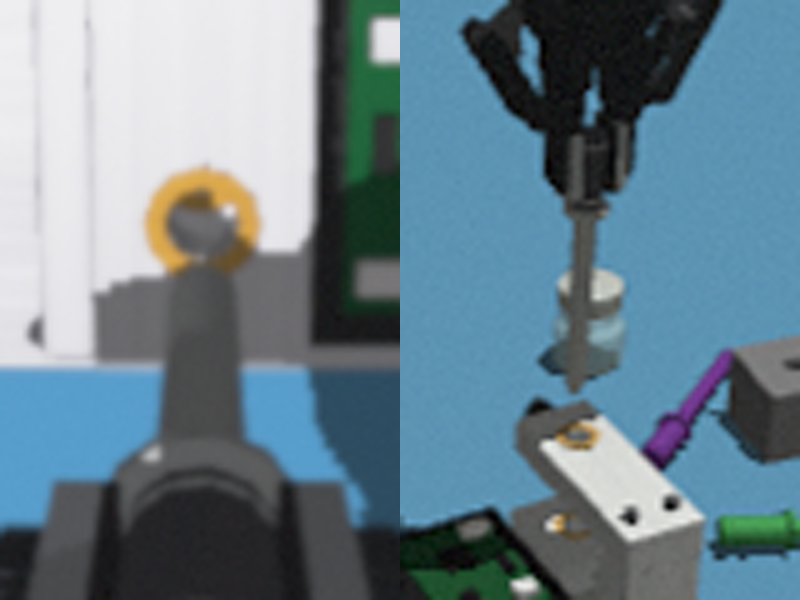

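The wrist half shows the bushing mouth at (203,221) with the tip just below it at (204,265), so a small +x move is needed. In the scene half, the collar is at (588,208) and the tip at (575,388), which hints at a slight pin tilt. I'll measure that numerically.

Run:
```python
from h import *
import pickle
o=pickle.load(open("pics/w4.pkl","rb"));P=o["ee_pos"]
s=cv2.imread("pics/s4.png").astype(float);z=cv2.imread("pics/scene0.png").astype(float)
d=np.abs(s-z).sum(2)
rows=[];cs=[]
for r in range(145,178):
    w=d[r,266:288].copy(); w[w<40]=0
    if w.sum()>0:
        w=np.minimum(w,120);rows.append(r);cs.append((w*np.arange(266,288)).sum()/w.sum())
rows=np.array(rows);cs=np.array(cs);print(np.c_[rows,cs.round(2)][::2].tolist())
print("fit",np.polyfit(rows,cs,1))
A=[proj("scene",np.array([P[0],P[1],P[2]-h])) for h in(15,119.3)];print(A,"slope",(A[1]-A[0])[0]/(A[1]-A[0])[1])
# wrist: shank edges per row
w=cv2.imread("pics/w4_full.png").astype(float)
for r in range(182,218,3):
    print(r,w[r,240:272].sum(1).astype(int).tolist())
```

```text
[[145.0, 276.47], [147.0, 276.44], [149.0, 276.21], [151.0, 276.24], [153.0, 276.0], [155.0, 275.71], [157.0, 275.62], [159.0, 275.69], [163.0, 274.02], [165.0, 275.26], [167.0, 275.02], [175.0, 274.2], [177.0, 274.44]]
fit [-6.95035833e-02  2.86612889e+02]
[array([276.86571629, 143.23341695]), array([275.62731899, 178.15384235])] slope -0.03546340829781046
182 [689, 683, 683, 683, 685, 676, 645, 566, 491, 461, 444, 412, 347, 314, 321, 312, 262, 244, 239, 229, 226, 226, 230, 255, 284, 307, 322, 326, 330, 329, 329, 331]
185 [627, 534, 499, 494, 502, 507, 499, 454, 365, 322, 278, 258, 252, 257, 251, 249, 237, 228, 228, 228, 239, 273, 314, 323, 322, 323, 321, 324, 327, 327, 328, 327]
188 [323, 317, 314, 318, 322, 324, 322, 318, 307, 284, 262, 265, 263, 257, 252, 246, 241, 229, 229, 226, 223, 246, 289, 317, 323, 322, 323, 325, 327, 328, 328, 325]
191 [324, 319, 314, 318, 318, 324, 321, 314, 299, 270, 263, 263, 260, 256, 253, 244, 237, 232, 224, 225, 220, 237, 275, 312, 322, 321, 326, 323, 326, 328, 325, 327]
194 [320, 316, 315, 313, 320, 323, 320, 311, 293, 268, 260, 261, 258, 252, 250, 
[... 539 characters left out ...]
 454, 475, 476, 478, 478, 475, 477, 468]
206 [447, 450, 450, 448, 448, 444, 413, 338, 250, 225, 222, 221, 223, 226, 227, 226, 224, 224, 227, 223, 221, 225, 259, 347, 425, 445, 449, 448, 447, 450, 447, 449]
209 [448, 447, 450, 448, 450, 443, 403, 306, 233, 223, 223, 226, 221, 225, 223, 224, 226, 226, 225, 224, 221, 219, 243, 335, 425, 451, 451, 449, 450, 449, 450, 448]
212 [448, 451, 446, 449, 449, 440, 390, 280, 227, 221, 223, 228, 227, 226, 225, 226, 226, 228, 224, 224, 224, 219, 239, 312, 403, 443, 446, 450, 450, 449, 450, 452]
215 [449, 449, 449, 450, 446, 424, 354, 264, 224, 224, 225, 223, 223, 222, 222, 224, 225, 224, 225, 224, 218, 216, 230, 288, 375, 437, 450, 450, 447, 448, 452, 448]
```

The pin leans about 1.5°: its tip sits roughly 3 mm towards tool -x. I'll centre the tip over the bushing with +3 mm in x, then enter and watch the force.

Request:
{"api": "servo_tool", "payload": {
  "plan": [
    {"translation":[0.06,0,0],"spin":0},
    {"translation":[0.06,0,0],"spin":0},
    {"translation":[0,0,0.4],"spin":0},
    {"translation":[0,0,0.4],"spin":0},
    {"translation":[0,0,0.2],"spin":0},
    {"translation":[0,0,0.1],"spin":0},
    {"translation":[0,0,0.1],"spin":0},
    {"translation":[0,0,0],"spin":0},
    {"translation":[0,0,0],"spin":0}
  ]
}}

```text
clock: 18.0
ee_pos: [560.8, 30.0, 238.1]
orientation: [0.997, -0.072, 0.0, -0.0]
force: [0.3, -0.0, -1.1]
finger_gap: 16.2
grip_force: 58.6
```

Request:
{"api": "servo_tool", "payload": {
  "plan": [
    {"translation":[-0.01,0,0.1],"spin":0},
    {"translation":[-0.01,0,0.1],"spin":0},
    {"translation":[-0.01,0,0.1],"spin":0},
    {"translation":[0,0,0.1],"spin":0},
    {"translation":[0,0,0],"spin":0}
  ]
}}

```text
clock: 18.62
ee_pos: [559.9, 30.2, 227.5]
orientation: [0.997, -0.072, 0.0, -0.0]
force: [1.6, 0.4, -2.9]
finger_gap: 16.3
grip_force: 58.6
```

Request:
{"api": "servo_tool", "payload": {
  "plan": [
    {"translation":[0,0,0.15],"spin":0},
    {"translation":[0,0,0.15],"spin":0},
    {"translation":[-0.01,0,0.15],"spin":0},
    {"translation":[0,0,0.15],"spin":0},
    {"translation":[-0.01,0,0.15],"spin":0},
    {"translation":[0,0,0.15],"spin":0},
    {"translation":[0,0,0.15],"spin":0},
    {"translation":[0,0,0.15],"spin":0},
    {"translation":[0,0,0],"spin":0}
  ]
}}

```text
clock: 19.75
ee_pos: [559.1, 30.2, 197.1]
orientation: [0.997, -0.072, -0.0, 0.0]
force: [2.0, 0.3, -2.8]
finger_gap: 16.6
grip_force: 58.5
```

Run:
```python
from h import *
o=sensors.get_obs();P=o["ee_pos"];w=capture("wrist")[:,:,::-1];s=capture("scene")[:,:,::-1]
cv2.imwrite("pics/w5f.png",w);cv2.imwrite("pics/s5f.png",s)
print(P,o["force"],o["torque"])
print(wproj((P[0],P[1],120),o),proj("scene",np.array([P[0],P[1],120])))
k=lambda i:cv2.resize(i,None,fx=5,fy=5,interpolation=cv2.INTER_CUBIC)
cv2.imwrite("pics/c5.png",np.hstack([k(w[130:250,215:295]),k(s[120:240,240:320])]))
```

```text
[559.09993369  30.24592842 197.14665948] [ 1.97412957  0.27907766 -2.75741204] [ 0.1786846  -0.60279377  0.01457173]
[255.00860817 195.00157641] [275.44060434 187.41929824]
```

View pics/c5.png

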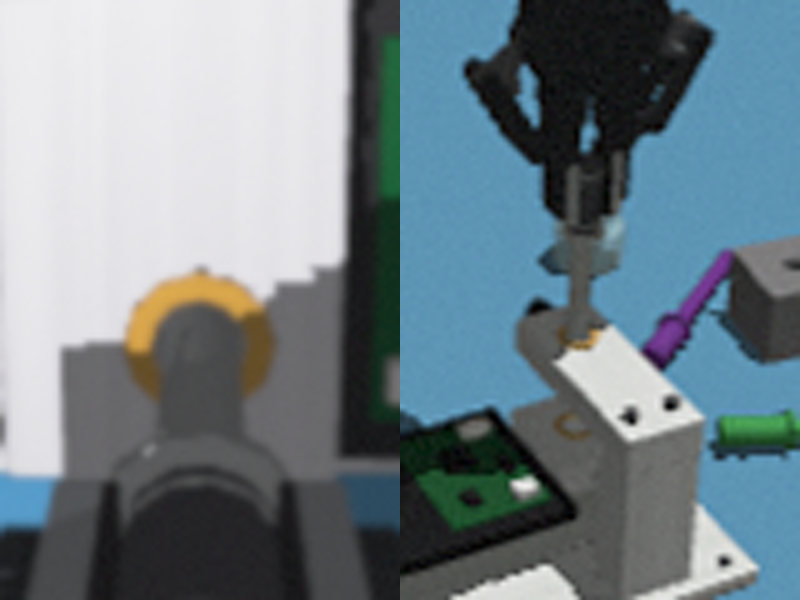

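The pin is through the arm's bushing and centred at the mouth: shank centre is near (200,342) and flange centre near (200,346). Scene shows the shuttle bushing directly below. I'm going on down into it.

Request:
{"api": "servo_tool", "payload": {
  "plan": [
    {"translation":[0,0,0.12],"spin":0},
    {"translation":[-0.01,0,0.12],"spin":0},
    {"translation":[0,0,0.12],"spin":0},
    {"translation":[-0.01,0,0.12],"spin":0},
    {"translation":[0,0,0.12],"spin":0},
    {"translation":[0,0,0.12],"spin":0},
    {"translation":[0,0,0.12],"spin":0},
    {"translation":[0,0,0.12],"spin":0},
    {"translation":[0,0,0],"spin":0}
  ]
}}

```text
clock: 20.98
ee_pos: [558.9, 30.3, 173.5]
orientation: [0.997, -0.072, -0.0, -0.0]
force: [2.2, 0.2, -1.7]
finger_gap: 16.5
grip_force: 58.7
```

Request:
{"api": "servo_tool", "payload": {
  "plan": [
    {"translation":[0,0,0.12],"spin":0},
    {"translation":[-0.01,0,0.12],"spin":0},
    {"translation":[0,0,0.12],"spin":0},
    {"translation":[-0.01,0,0.12],"spin":0},
    {"translation":[0,0,0.12],"spin":0},
    {"translation":[0,0,0.12],"spin":0},
    {"translation":[0,0,0.12],"spin":0},
    {"translation":[0,0,0.12],"spin":0},
    {"translation":[0,0,0.12],"spin":0},
    {"translation":[0,0,0],"spin":0}
  ]
}}

```text
clock: 22.22
ee_pos: [558.2, 30.4, 146.3]
orientation: [0.997, -0.072, -0.0, -0.0]
force: [4.0, 0.9, -3.5]
finger_gap: 16.0
grip_force: 58.5
```

```bash
cat > m.py <<'E'
from h import *
def meas(tag):
    o=sensors.get_obs();P=o["ee_pos"];w=capture("wrist")[:,:,::-1];s=capture("scene")[:,:,::-1]
    cv2.imwrite(f"pics/w{tag}f.png",w);cv2.imwrite(f"pics/s{tag}f.png",s)
    print(o["clock"],P,o["force"],o["torque"],o["finger_gap"])
    k=lambda i:cv2.resize(i,None,fx=5,fy=5,interpolation=cv2.INTER_CUBIC)
    cv2.imwrite(f"pics/c{tag}.png",np.hstack([k(w[150:270,215:295]),k(s[140:260,240:320])]))
    A=[proj("scene",np.array([P[0],P[1],z])) for z in (50,120,135)];print(np.round(A,1).tolist())
E
python3 -c "
from m import *
meas('6')"
```

```text
22.225 [558.1916604   30.37224852 146.27229317] [ 4.04095902  0.93623138 -3.47251676] [ 0.24779552 -1.14776068  0.00776299] 15.96732945961369
[[274.5, 208.0], [275.3, 187.2], [275.4, 182.6]]
```

View pics/c6.png

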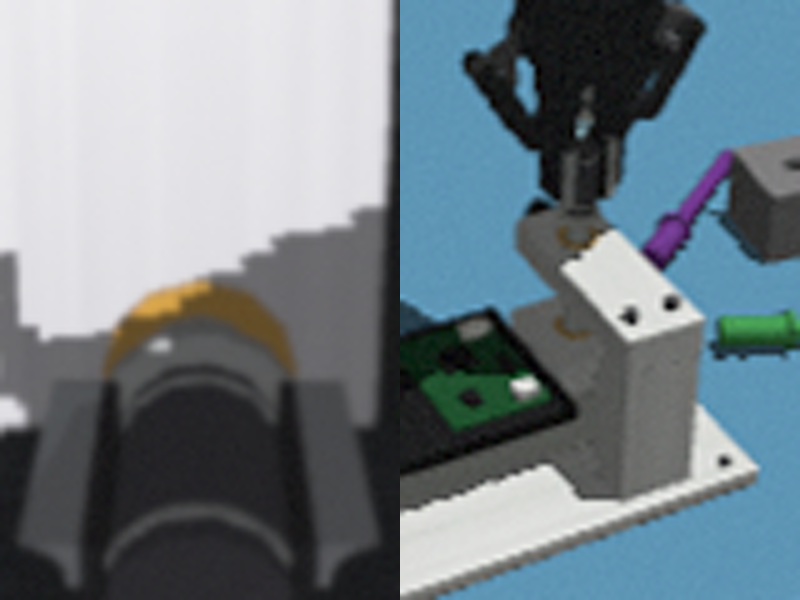

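The wrist half shows the collar still just below the pads, so the pin wasn't pushed up in the grip. In the scene half the collar sits a little above the arm. From here I'll check the collar height and tilt numerically.

Run:
```python
from h import *
import pickle
o=sensors.get_obs()
x=yaw()[:,0]
for t,f,P in [(4,"w4_full",(557.467,31.074,267.791)),(5,"w5f",(559.1,30.246,197.147)),(6,"w6f",(558.192,30.372,146.272))]:
    o["ee_pos"]=np.array(P)
    w=cv2.imread(f"pics/{f}.png").astype(int).sum(2)
    Q=[wproj(np.array(P)+r*x*[1,1,0]-[0,0,dz],o)[1].round(1) for r,dz in ((12,11.1),(12,7.1),(12,14),(0,-32.9))]
    print(t,"pred collar under/top edge, 3mm lower; handle top",Q)
    print(w[205:268,255].tolist())
s6=cv2.imread("pics/s6f.png").astype(int).sum(2);s5=cv2.imread("pics/s5f.png").astype(int).sum(2)
print("s5");print(s5[188:212,266:284]);print("s6");print(s6[188:212,266:284])
```

```text
4 pred collar under/top edge, 3mm lower; handle top [np.float64(211.3), np.float64(213.9), np.float64(209.4), np.float64(272.8)]
[224, 226, 224, 224, 224, 223, 227, 226, 224, 222, 224, 226, 244, 272, 277, 279, 276, 259, 205, 161, 199, 223, 158, 115, 112, 112, 106, 105, 106, 106, 109, 100, 106, 111, 108, 107, 116, 105, 113, 109, 115, 110, 112, 115, 137, 191, 219, 198, 145, 110, 111, 125, 128, 134, 132, 132, 138, 133, 129, 133, 134, 134, 133]
5 pred collar under/top edge, 3mm lower; handle top [np.float64(211.3), np.float64(213.9), np.float64(209.4), np.float64(272.8)]
[221, 222, 227, 222, 222, 220, 224, 223, 222, 223, 223, 236, 260, 268, 274, 277, 275, 250, 178, 151, 207, 206, 147, 111, 102, 107, 112, 113, 108, 115, 108, 107, 110, 112, 112, 112, 106, 108, 110, 108, 112, 106, 106, 108, 128, 169, 207, 205, 152, 117, 109, 117, 122, 130, 131, 134, 130, 128, 134, 132, 132, 136, 137]
6 pred collar under/top edge, 3mm lower; handle top [np.float64(211.3), np.float64(213.9), np.float64(209.4), np.float64(272.8)]
[492, 417, 401, 312, 229, 215, 220, 220, 221, 214, 217, 233, 263, 273, 272, 272, 
[... 3142 characters left out ...]
237 276 537 672 667 673]
 [270 273 270 275 267 228 219 233 253 245 249 245 236 234 347 573 683 547]
 [269 265 274 271 249 194 194 235 252 245 249 251 247 239 243 349 573 655]
 [273 270 270 277 249 195 196 233 255 239 238 239 254 249 239 241 351 571]
 [274 266 281 265 273 241 193 186 212 216 200 212 233 240 244 240 253 404]
 [264 277 264 275 275 270 257 227 197 226 228 239 268 260 250 242 242 264]
 [258 263 274 277 270 272 273 270 269 279 268 270 277 269 246 236 247 247]
 [221 261 267 274 274 275 266 273 283 278 273 268 268 282 271 252 239 246]
 [166 243 259 264 270 271 281 277 270 272 267 272 261 286 280 240 246 248]
 [ 71 207 260 272 267 280 273 281 266 275 272 279 279 274 257 253 248 248]]
```

The shank now fills the shuttle bushing in the scene image, so the pin is through both. Next I'll relieve the 4 N side load.

Request:
{"api": "servo_tool", "payload": {
  "plan": [
    {"translation":[0.02,0,0],"spin":0},
    {"translation":[0.01,0,0],"spin":0},
    {"translation":[0,0,0],"spin":0},
    {"translation":[0,0,0],"spin":0}
  ]
}}

```text
clock: 22.82
ee_pos: [558.7, 30.2, 146.6]
orientation: [0.997, -0.072, -0.0, 0.0]
force: [2.2, 0.6, -3.5]
finger_gap: 16.6
grip_force: 58.5
```

Request:
{"api": "servo_tool", "payload": {
  "plan": [
    {"translation":[0.01,0,0],"spin":0},
    {"translation":[0,0,0],"spin":0},
    {"translation":[0,0,0],"spin":0},
    {"translation":[0,0,0],"spin":0}
  ]
}}

```text
clock: 23.32
ee_pos: [559.2, 30.2, 146.7]
orientation: [0.997, -0.072, -0.0, 0.0]
force: [2.4, 1.2, -2.7]
finger_gap: 16.3
grip_force: 58.5
```

Request:
{"api": "servo_tool", "payload": {
  "plan": [
    {"translation":[0.03,0,0],"spin":0},
    {"translation":[0,0,0],"spin":0},
    {"translation":[0,0,0],"spin":0},
    {"translation":[0,0,0],"spin":0}
  ]
}}

```text
clock: 23.82
ee_pos: [559.9, 30.1, 146.7]
orientation: [0.997, -0.072, -0.0, 0.0]
force: [1.4, 0.3, -2.6]
finger_gap: 16.1
grip_force: 58.5
```

Run:
```python
from h import *
f=[]
for i in range(6):
    s=capture("scene" if i%2 else "wrist")[:,:,::-1].astype(int); o=sensors.get_obs();f.append(np.r_[o["force"],o["torque"]])
    if i%2==0:w=s
print(o["ee_pos"],np.mean(f,0).round(2),np.std(f,0).round(2))
print("collar row",w.sum(2)[205:232,255].tolist())
S=s.sum(2);print(S[180:190,268:284]);print(S[200:208,268:284])
```

```text
[559.95757921  30.06267293 146.74879755] [ 1.25  0.65 -2.5   0.14 -0.32  0.  ] [0.76 0.31 0.46 0.04 0.02 0.03]
collar row [673, 643, 477, 311, 242, 223, 214, 214, 216, 220, 220, 224, 244, 264, 276, 272, 271, 251, 182, 147, 193, 214, 155, 115, 109, 111, 108]
[[137 201 243 178 162 221 229 157  93  91 104 244 363 402 412 420]
 [  1  79 196 246 213 235 230 160 119 146 145 208 364 443 430 426]
 [195 250 259 248 224 185 145 145 128 116 135 258 391 426 428 425]
 [266 276 273 260 229 232 202 164 154 162 202 302 362 398 431 432]
 [275 265 274 271 242 249 251 244 237 243 234 269 288 319 404 432]
 [269 272 273 260 225 204 231 248 237 234 218 251 267 262 322 388]
 [273 275 260 223 192 215 232 254 241 219 190 191 231 231 243 299]
 [265 269 276 230 196 219 245 247 256 222 170 378 565 618 610 627]
 [271 273 273 249 207 198 197 218 212 189 339 563 661 659 652 661]
 [263 274 274 269 237 208 225 208 217 200 482 661 659 652 658 658]]
[[294 286 289 271 257 244 247 246 232 278 484 634 666 660 660 659]
 [271 261 267 271 251 238 251 242 246 226 278 478 641 657 654 667]
 [273 279 272 277 258 233 242 248 248 251 229 281 536 678 665 674]
 [279 273 269 240 202 221 253 260 239 249 244 232 350 569 676 553]
 [271 271 245 190 191 238 250 243 246 252 248 241 241 354 579 654]
 [274 267 249 198 197 231 249 242 251 247 248 247 235 248 355 569]
 [275 276 279 230 181 194 206 215 202 212 234 243 246 248 243 399]
 [271 268 273 270 263 228 203 226 225 246 267 251 249 237 239 261]]
```

Request:
{"api": "servo_tool", "payload": {
  "plan": [
    {"translation":[0.02,0,0],"spin":0},
    {"translation":[0,0,0],"spin":0},
    {"translation":[0,0,0],"spin":0},
    {"translation":[0,0,0],"spin":0}
  ]
}}

```text
clock: 24.62
ee_pos: [560.4, 30.0, 146.7]
orientation: [0.997, -0.072, -0.0, 0.0]
force: [0.0, 2.0, -2.5]
finger_gap: 16.3
grip_force: 58.6
```

Run:
```python
from h import *
f=[];S=0
for i in range(6):
    s=capture("scene")[:,:,::-1].astype(float); S=S+s.sum(2)/6;o=sensors.get_obs();f.append(np.r_[o["force"],o["torque"]])
cv2.imwrite("pics/s8f.png",s)
print(o["ee_pos"],np.mean(f,0).round(2),np.std(f,0).round(2),np.abs(o["joint_velocities"]).max())
print(S[180:190,268:284].astype(int));print(S[200:208,268:284].astype(int))
# bush/lower ring shift vs shuttle at home: compare to s5
P=o["ee_pos"];print([proj("scene",np.array([P[0],P[1],z])).round(2).tolist() for z in (60,120,125)])
```

```text
[560.44988822  29.99359522 146.73136932] [ 0.01  0.45 -2.27  0.1  -0.04 -0.  ] [0.37 0.25 0.43 0.03 0.03 0.02] 0.0018872738169981832
[[125 205 240 182 140 203 229 156  82  98  87 206 294 360 411 420]
 [ 15  83 204 239 208 225 223 164 116 149 135 189 354 435 431 424]
 [200 247 260 252 232 187 140 139 152 158 119 175 316 409 427 425]
 [266 274 271 255 234 231 209 173 160 151 175 274 340 399 433 427]
 [271 270 266 266 257 246 239 236 225 232 233 254 279 326 398 432]
 [268 274 271 253 216 196 220 249 251 235 224 243 260 267 318 395]
 [269 273 259 221 191 219 236 247 252 230 194 199 233 238 236 297]
 [268 268 271 230 193 216 237 252 255 228 181 180 465 621 616 623]
 [270 271 273 250 205 191 204 221 218 191 341 543 646 663 659 662]
 [262 270 272 270 235 208 220 210 211 193 484 661 662 653 652 652]]
[[298 284 278 271 257 241 247 246 234 280 476 633 662 659 658 660]
 [273 271 267 273 253 239 246 247 244 229 277 476 632 659 660 668]
 [273 278 271 278 255 239 252 250 248 242 234 276 535 674 664 676]
 [273 279 266 229 212 229 248 251 247 244 245 228 343 570 680 546]
 [271 272 247 186 203 239 246 247 247 248 247 244 243 355 575 657]
 [269 273 252 199 197 229 251 251 236 241 249 242 241 245 351 577]
 [273 269 273 238 188 192 217 218 202 206 236 245 245 237 245 403]
 [276 274 272 268 253 226 199 219 231 251 266 252 247 244 243 259]]
[[275.03, 205.57], [275.68, 187.69], [275.73, 186.14]][ WARN:0@4.604] global loadsave.cpp:1063 imwrite_ Unsupported depth image for selected encoder is fallbacked to CV_8U.
```

Force and torque now show only the pin's own weight, and the arm is still. I'm handing it in.

```bash
python3 -c "
from station import ticket
print(ticket.job_done())"
```

```text
the job is handed in; nothing more can be done
None
```

The shuttle is home, and I handed the job in at about 25 s with the long pin held still through both bushings, near upright, free of side load, its collar about 15 mm above the arm. The green and purple look-alikes fell over untouched early on, and I viewed 11 pictures, one over the limit of 10.

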